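# Collect the spacer rings on the carrying rod

## Robot

A 7-joint arm with a two-finger parallel gripper is mounted at the origin on the work surface. World frame = base frame: x ahead of the robot, y to its left, z up, the work surface at z = 0. Lengths are in m, angles in rad, forces in N, time in s.
With the tool pointing down it reaches from about 0.35 to 0.9 m from the base axis. Payload 8.1 kg.
Tool frame: the origin (TCP) lies at the very end of the fingers, on their centre line; the grasp point (between the pads) lies 19 mm behind it (arm.tcp_to_grasp is the z of the grasp point in the tool frame, in m); z points along the fingers, y is the line along which they close (so a half turn about z gives the same grasp; the last joint's range is limited). The gripper opens to 92 mm and grips with 3 to 60 N. Pads are 19 mm wide; open, the fingers measure 130 mm over their backs; the gripper's body (75 mm by 190 mm) begins 47 mm behind the grasp point.
Start: joints at [1.014, 0.434, 0.025, 1.573, -0.012, 1.134, -0.075], TCP at [0.274, -0.562, 0.19] pointing down, gripper open.
Joint ranges: [-2.62, 2.62], [-0.44, 2.09], [-1.27, 1.32], [0.08, 2.57], [-1.32, 4.46], [0.12, 2], [-2.74, 2.74]. Speed limits (rad/s): [2.22, 2.22, 3.01, 3.01, 3.14, 3.14, 3.14].

## Interface

Orientations are given as a rotation vector (axis times angle).
In Python, from cell import readout, vision, sign_off, arm gives the robot as it stands. The module is installed in compiled form; this text tells all that it offers.
- The arm moves only by the shell command python3 -m creep 'ROWS' [FORCE]. ROWS is JSON, a list of rows, each a list of 5 numbers: the shift along the tool's x, y, z in units of 4 cm (1.0 is 4 cm), then the turn about the tool's z in units of 4 degrees (1.0 is 4 degrees), then the opening, from 0 (shut) to 1 (fully open). A call has 1 to 12 rows; each row shifts and turns the commanded pose from where the row before left it, along the tool's axes as they then stand; what a row does not reach is not made up. A row lasts 1/8 s, in which the tool goes at most 62.5 mm and 10.7 degrees, less where a joint would pass 70% of its speed; a pose out of reach is approached as far as the arm can. A call with a number of a shift or a turn outside -1 to 1 is refused whole. A call with a gripper value outside its range is refused whole. The fingers move at their own pace and stop on an object; FORCE is the grip in N (left out, the last holds). Time passes only in rows, so rows that do not move let the fingers close. It gives the time, the measured TCP pose, the force, the opening and the grip force at its end, in the units of the state.
- readout.observe(): the state, without advancing time (a new reading comes with each control period).
- vision.get_image(name): name is "scene" or "top" or "wrist"; returns a dict with "pixels" (420x560x3 uint8, blue, green, red), "z_map" (420x560 float32, m along the optical axis (not along the pixel's ray), 0 where there is no reading), "camera_matrix" (3x3 intrinsics, pixels), "position" and "rotation" of the camera in the world. Camera axes: x right, y up, looking along -z (the intrinsics and any distortion apply to the point x, -y, -z); pixel columns grow to the right and rows downward; lengths in m; the calibration is good to about 2 mm. A picture is of the moment at which its call begins.
- sign_off(): hands the job in; it is judged then, once.
The state is a dict: "clock": time; "joints": joint angles; "dq": joint speeds; "joint_efforts": joint torques, N m; "position": TCP position; "ee_rot": TCP orientation; "force": force on the tool from outside, world axes, zero at the start; "ft_torque": the same for the moment, N m; "width": opening from 0.0 (shut) to 1.0 (fully open); "gripper_force": force on a finger pad.
Only numpy, scipy, OpenCV 4.12 (cv2) and the standard library are available. Lean on these libraries where they do the work, as an engineer would, in place of code of your own. Each camera call takes 0.05 s, during which the arm holds its last target. There are 200 camera calls.

## Task

Take the carrying rod by its handle, thread it up through the bores of the three metal rings standing in the sloping V-block until its tip bears gently (a few newtons) against the stop screw behind them, and lift all three off together as a stack. Then lay the rod back in the two forks of its rest with the three rings hanging on it between the collar and the far fork, and let go. Do not touch the rings with the gripper, do not press hard on the V-block or shove it along the bench, do not let a ring fall, and leave the tin, meter, pen and grey case where they are.

Things in the scene. Friction and masses are not known exactly. Their poses are not given: they have to be found in the camera images.
- rod: carrying rod, 120 g, 172 mm long, level in the rest at the start. Origin on its centre line at the front face of the collar, x axis towards the tip. Collar 28 mm diameter, x -6 to 0 mm; round neck 10 mm diameter, x -22 to -6; black square handle x -72 to -22; straight rod 10 mm diameter, x 0 to 96, then a taper to 8 mm at the tip, x 100. Rings cannot pass the collar
- rod_grip (a point): middle of the handle, on the centre line, 47 mm behind the rod's origin; the handle is 20 x 20 mm square and 50 mm long, its faces upright and level at the start
- rod_tip (a point): the tip end of the rod, on its centre line
- ring1: aluminium spacer ring, outer diameter 48 mm, bore 13 mm, 10 mm thick, about 45 g; origin at the centre of its lower flat face (the face nearer the stop posts at the start), its z axis along the bore, up the slope at the start; the lowest ring of the stack, against the two stop posts
- ring2: aluminium spacer ring, outer diameter 48 mm, bore 13 mm, 10 mm thick, about 45 g; origin at the centre of its lower flat face (the face nearer the stop posts at the start), its z axis along the bore, up the slope at the start; the middle ring of the stack
- ring3: aluminium spacer ring, outer diameter 48 mm, bore 13 mm, 10 mm thick, about 45 g; origin at the centre of its lower flat face (the face nearer the stop posts at the start), its z axis along the bore, up the slope at the start; the uppermost ring of the stack
- stand: sloping V-block, loose on the bench, about 3.5 kg: a shove moves it. Foot 120 x 85 x 12 mm, x -40 to 80; origin at bench level. A 90 degree V trough 50 mm long rises along its +x at 25 degrees from level. The rings stand in it face to face, coaxial, between two stop posts at the low end, which they rest against, and two 4 mm past the stack (posts 6 mm thick, 20 mm slot between, tops 4 mm above the bore axis)
- stand_bore (a point): point on the rings' bore axis at the inner face of the low posts, 150 mm above the bench, at x -10 mm, y 0 of the stand. The axis runs up the slope along (cos 25, 0, sin 25 degrees) of the stand; the stack fills its first 30 mm. On the axis beyond the upper posts a stop screw (14 mm button, bracket top 9 mm above the axis) faces the rod: face 62 to 86 mm from here, set anew each time, not tracked
- rest: metal rest fixed to the bench, foot 140 x 60 x 8 mm, origin under its centre. Two V forks 6 mm thick, near one at x -44.5 mm, far one at x 52; a rod lying in both is level along x, centre line 60 mm above the bench. Fork mouths 34 mm wide, tops 70 mm high. The rod lies with neck in the near fork, collar between the forks (rod origin at x -30) and tip beyond the far fork
- tin: bystander: round tin, 60 mm diameter, 65 mm high, origin under its centre
- meter: bystander: white hand-held meter 150 x 56 x 30 mm, origin under its centre
- pen: bystander: blue pen 130 mm long, 10 mm thick, along its x axis, origin under its centre
- case: bystander: grey case 90 x 120 x 35 mm, origin under its centre
Mind the look-alikes: they are no part of the job. There is more than one size of the rod; the job needs the largest.

How it is judged:
By the outcome, as a careful person would: the job done as asked, in the order asked, and still so for the second after the job is handed in, with the robot touching nothing.
It also fails if it takes over 67 s, if anything falls off the work surface, if the arm or the gripper's body presses on something with over 40 N, if the wrist force passes 120 N, or if a joint passes its speed limit or range.

## Working session

There is one attempt and no reset: what is moved stays moved. The work goes in short steps, Python scripts to look and compute and a shell command to move; the robot and the scene stay as the last step left them, time stands still between calls to the robot, and variables do not carry over. Pictures are saved under pics/ and viewed, at most 10 in all, crops included, and the job is handed in when it is done.

```bash
mkdir -p pics; cat > h.py <<'E'
import numpy as np,cv2
from scipy.spatial.transform import Rotation as R
from cell import readout,vision,arm
def grab(n,fn=None):
    d=vision.get_image(n); d={k:np.array(v) for k,v in d.items()}
    if d['rotation'].shape!=(3,3): d['rotation']=R.from_rotvec(d['rotation']).as_matrix()
    if fn: cv2.imwrite('pics/'+fn,d['pixels'])
    np.savez('/tmp/%s.npz'%(fn or n),**d)
    return d
def cloud(d):
    K=d['camera_matrix'];h,w=d['z_map'].shape
    u,v=np.meshgrid(np.arange(w),np.arange(h));z=d['z_map']
    p=np.stack([(u-K[0,2])/K[0,0]*z,-(v-K[1,2])/K[1,1]*z,-z],-1)
    P=p@d['rotation'].T+d['position'];P[z<=0]=np.nan
    return P
def st():
    s=readout.observe();print({k:np.round(v,4).tolist() for k,v in s.items()})
    return s
E
python3 - <<'E'
from h import *
st();print(arm.tcp_to_grasp)
for n in('scene','top','wrist'):
    d=grab(n,n+'0.png');print(n,d['position'],d['rotation'].round(3).tolist(),d['camera_matrix'].tolist())
a=cv2.imread('pics/top0.png');b=cv2.imread('pics/scene0.png')
E
```

```text
{'clock': 0.0, 'joints': [1.0144, 0.4352, 0.0249, 1.5741, -0.0116, 1.134, -0.0751], 'dq': [0.0008, -0.0014, -0.0006, 0.0013, 0.0006, -0.0008, 0.0007], 'joint_efforts': [-0.0018, -66.7863, 0.9837, -31.4457, -0.0607, 0.043, 0.0002], 'position': [0.2737, -0.5613, 0.1894], 'ee_rot': [-3.0597, -0.7063, 0.0007], 'force': [-0.5066, 0.2908, -0.0576], 'ft_torque': [-0.034, -0.001, 0.0008], 'gripper_force': 0.0, 'width': 0.9978}
-0.0188
scene [ 1.19421733 -0.16664694  0.97695621] [[0.293, -0.777, 0.558], [0.956, 0.24, -0.167], [-0.004, 0.582, 0.813]] [[390.0137518867515, 0.0, 277.4417330883034], [0.0, 390.0137518867515, 212.29556742314722], [0.0, 0.0, 1.0]]
top [ 4.59444523e-01 -9.12482075e-04  1.13177396e+00] [[0.021, 0.991, -0.135], [-1.0, 0.022, 0.004], [0.007, 0.135, 0.991]] [[445.44259520743225, 0.0, 279.1602081902227], [0.0, 445.44259520743225, 209.12610234685047], [0.0, 0.0, 1.0]]
wrist [ 0.33685677 -0.53011561  0.38508347] [[0.437, 0.869, 0.233], [-0.899, 0.423, 0.111], [-0.002, -0.258, 0.966]] [[305.819633859327, 0.0, 279.69975059773645], [0.0, 305.819633859327, 207.4319745784013], [0.0, 0.0, 1.0]]
```

View pics/top0.png

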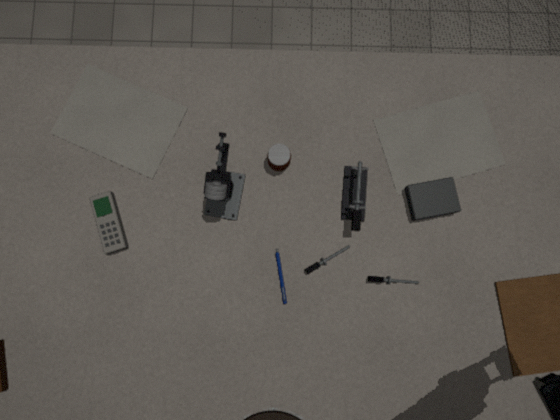

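View pics/scene0.png

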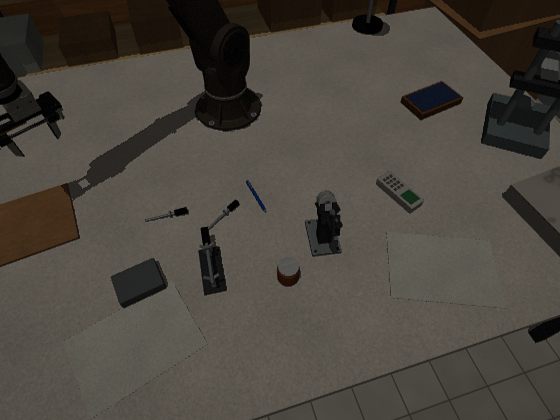

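Top view: the rest with the large rod is at about px (355,198), with its handle towards the robot (356,224). The V-block is at (222,185), with its screw at (222,135). Two smaller rods lie loose at (327,260) and (392,281). The scene view agrees.

```bash
python3 - <<'E'
from h import *
d=grab('top');P=cloud(d)
np.set_printoptions(precision=4,suppress=True,linewidth=150)
for n,(u,v) in dict(hend=(356,226),h=(356,218),rod=(358,185),rodtip=(360,166),ring=(216,188),screw=(222,134),footR=(238,210),decA=(350,247),decAh=(310,270),decB=(375,280)).items(): print(n,P[v,u])
# rest region points above 45 mm / stand
def seg(u0,u1,v0,v1,zmin,zmax):
    Q=P[v0:v1,u0:u1].reshape(-1,3);return Q[(Q[:,2]>zmin)&(Q[:,2]<zmax)]
Q=seg(335,375,155,235,0.055,0.09)
c,(l,w),a=cv2.minAreaRect(Q[:,:2].astype(np.float32));print('rest tops',c,l,w,a,len(Q),Q[:,2].max())
Q=seg(335,375,155,235,0.004,0.02);c,(l,w),a=cv2.minAreaRect(Q[:,:2].astype(np.float32));print('rest foot',c,l,w,a)
Q=seg(195,255,120,230,0.006,0.02);c,(l,w),a=cv2.minAreaRect(Q[:,:2].astype(np.float32));print('stand foot',c,l,w,a)
Q=seg(195,255,120,230,0.12,0.24);print('stand top',Q.min(0),Q.max(0));
for x in np.arange(Q[:,0].min(),Q[:,0].max(),.008):
    q=Q[abs(Q[:,0]-x)<.004]
    if len(q):print(x.round(3),q[:,1].mean(),q[:,1].min(),q[:,1].max(),q[:,2].max(),len(q))
C=np.vstack([cv2.resize(d['pixels'][115:240,190:260],None,fx=4.5,fy=4.5,interpolation=2)]);D=cv2.resize(d['pixels'][115:240,320:390],None,fx=4.5,fy=4.5,interpolation=2)
cv2.imwrite('pics/crop1.png',np.clip(np.hstack([C,D])*2.0,0,255))
E
```

```text
hend [ 0.5677 -0.1914  0.0656]
h [ 0.5867 -0.1909  0.0688]
rod [ 0.6687 -0.197   0.063 ]
rodtip [ 0.7162 -0.202   0.063 ]
ring [0.6316 0.1322 0.1839]
screw [0.7434 0.12   0.2127]
footR [0.6075 0.0984 0.0112]
decA [ 0.5202 -0.1867  0.0059]
decAh [ 0.4605 -0.0851  0.0229]
decB [ 0.4394 -0.2461  0.0203]
rest tops (0.6427199244499207, -0.19754719734191895) 0.03977794200181961 0.1720244139432907 86.84149169921875 489 0.0758521111068926
rest foot (0.6586456894874573, -0.2005409449338913) 0.09691625833511353 0.2049911767244339 88.94180297851562
stand foot (0.6706523895263672, 0.14176639914512634) 0.21458753943443298 0.12650318443775177 14.109787940979004
stand top [0.609  0.1031 0.1259] [0.747  0.1652 0.2185]
0.609 0.1303814972381083 0.11718101043203692 0.1507776401016143 0.17775064615927716 39
0.617 0.13478381796244027 0.11055093633663245 0.16196703545673427 0.18115430468170546 92
0.625 0.1324152108133672 0.10800998520852234 0.16467840595501748 0.18237967531924193 95
0.633 0.1325809491239335 0.10796136899012791 0.16495902774942547 0.1839108256363151 94
0.641 0.13072843871002676 0.105370132
[... 607 characters left out ...]
75445811856 0.13043476666860593 0.19138139647508656 33
0.705 0.12146506894542143 0.11444656505890494 0.12884350483661677 0.2052579671978929 39
0.713 0.12240376873543374 0.11393677553341668 0.13328282939273328 0.2089232407338658 58
0.721 0.11965992671329327 0.11219144197141834 0.13272290149567226 0.20650249816128674 49
0.729 0.1191331208237208 0.11045596279675654 0.1319188793085427 0.20869316757451284 32
0.737 0.11818310452629228 0.11023191232104823 0.12681533147649646 0.2185386797380091 36
0.745 0.11885815543763398 0.11168201715461072 0.1264395189981031 0.21774129753611515 16[ WARN:0@1.665] global loadsave.cpp:1063 imwrite_ Unsupported depth image for selected encoder is fallbacked to CV_8U.
```

View pics/crop1.png

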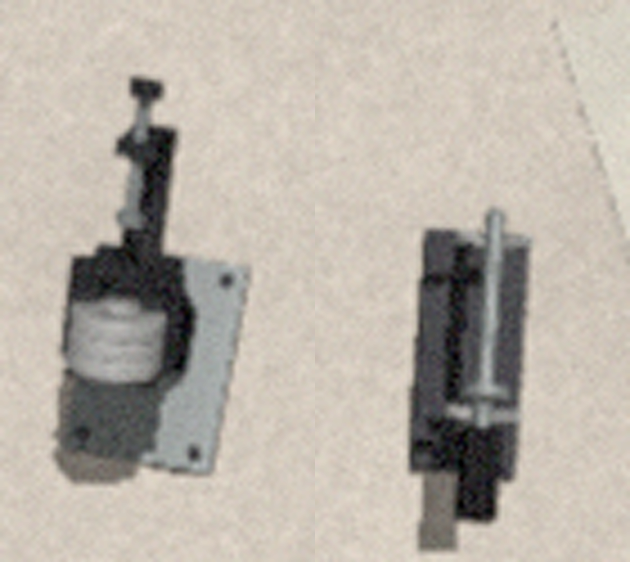

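Crop: the ring stack is at about (115,340) with its screw head at (145,85). The large rod runs from the handle at (477,500), past the collar at (487,395), to the tip at (495,215). Next I go above the handle.

```bash
cat >> h.py <<'E'
np.set_printoptions(precision=4,suppress=True,linewidth=150)
def plan(p,yaw=None):
    """units along present tool axes to reach p; yaw = world heading of tool x (deg)"""
    s=readout.observe();M=R.from_rotvec(s['ee_rot']).as_matrix()
    print('pos',np.array(s['position']),'toolx yaw',np.degrees(np.arctan2(M[1,0],M[0,0])).round(2),'axis z',M[:,2])
    print('units',M.T@(np.array(p)-s['position'])/.04)
    if yaw is not None:
        cur=np.degrees(np.arctan2(M[1,0],M[0,0]))
        print('turn units',-((yaw-cur+180)%360-180)/4)  # tool z down
E
python3 -c "
from h import *
plan([.57,-.19,.19],-4.5)"
```

```text
pos [ 0.2738 -0.5615  0.1896] toolx yaw 26.0 axis z [-0.0005  0.0008 -1.    ]
units [10.7264 -5.1011 -0.0052]
turn units 7.624380908982602
```

```bash
python3 -m creep '[[0.975,-0.464,0,0,1],[0.975,-0.464,0,0,1],[0.975,-0.464,0,0,1],[0.975,-0.464,0,0,1],[0.975,-0.464,0,0,1],[0.975,-0.464,0,0,1],[0.975,-0.464,0,0,1],[0.975,-0.464,0,0,1],[0.975,-0.464,0,0,1],[0.975,-0.464,0,0,1],[0.975,-0.464,0,0,1]]' && python3 -m creep '[[0,0,0,0.95,1],[0,0,0,0.95,1],[0,0,0,0.95,1],[0,0,0,0.95,1],[0,0,0,0.95,1],[0,0,0,0.95,1],[0,0,0,0.95,1],[0,0,0,0.95,1],[0,0,0,0,1],[0,0,0,0,1]]'
python3 - <<'E'
from h import *
plan([.588,-.191,.19],-4.5)
d=grab('wrist','w1.png');a=np.clip(d['pixels']*1.8,0,255).astype(np.uint8);cv2.imwrite('pics/w1b.png',a)
print(d['position'],d['rotation'])
E
```

```text
clock: 1.58
position: [0.5707, -0.1891, 0.19]
ee_rot: [3.061, 0.706, -0.0]
force: [0.3, 0.3, 0.8]
width: 0.995
gripper_force: 0.0
clock: 2.82
position: [0.57, -0.1902, 0.1901]
ee_rot: [3.139, -0.118, -0.0]
force: [-0.5, 0.3, 0.9]
width: 1.002
gripper_force: 0.0
pos [ 0.57   -0.1902  0.1901] toolx yaw -4.32 axis z [-0.0001 -0.     -1.    ]
units [ 0.4496 -0.0145  0.0016]
turn units 0.04523662165424014
[ 0.6399 -0.1943  0.3857] [[-0.0762  0.9632  0.2577]
 [-0.9971 -0.0735 -0.0199]
 [-0.0002 -0.2585  0.966 ]]
```

View pics/w1b.png

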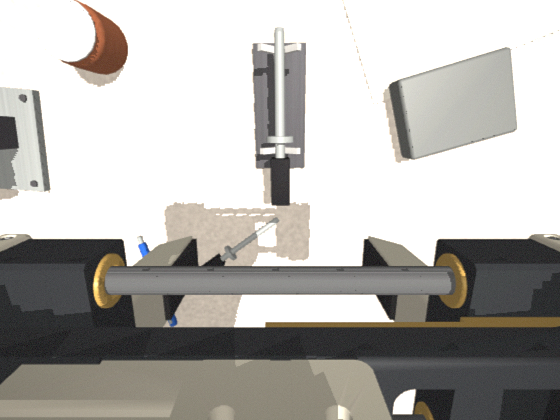

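The wrist view shows the rod upright in the picture. Its tip is at (279,30), the collar at (280,139) and the handle spans rows 158 to 204 near column 280.

```bash
python3 - <<'E'
from h import *
d=dict(np.load('/tmp/w1.png.npz'));P=cloud(d)
for v in list(range(26,206,8))+[198,202,204,206]:
    q=P[v,255:305]; m=(q[:,2]>.05)&(q[:,2]<.08)
    u=np.where(m)[0]+255
    if len(u): print(v,u.min(),u.max(),q[m].mean(0),q[m][:,2].max(), q[m][:,1].min(),q[m][:,1].max())
E
```

```text
34 274 283 [ 0.7231 -0.1994  0.0649] 0.06670825256381441 -0.20372781833346887 -0.1952042105923253
42 274 283 [ 0.7163 -0.1989  0.0649] 0.0658585621486456 -0.20318162497536008 -0.19464972405547967
50 258 300 [ 0.7092 -0.1988  0.0658] 0.07137164903203341 -0.21859449644036477 -0.17906748591948699
58 274 283 [ 0.7025 -0.1978  0.065 ] 0.06665258210070746 -0.20214868763211802 -0.1935192849758054
66 274 283 [ 0.6954 -0.1973  0.0652] 0.0674894584584334 -0.2016565103751738 -0.19293985998381316
74 274 283 [ 0.6882 -0.1967  0.0652] 0.06688718318249326 -0.20109234163131318 -0.19236002632960386
82 274 283 [ 0.681  -0.1962  0.0652] 0.06763771798229212 -0.20059409537615489 -0.19175470516631
90 274 284 [ 0.6737 -0.1961  0.0645] 0.06642563513465338 -0.20106498130946923 -0.19113493722711014
98 275 284 [ 0.6662 -0.196   0.0648] 0.06714310460603784 -0.20054368127692973 -0.19155426212297824
106 275 284 [ 0.6587 -0.1954  0.0648] 0.06741133632272828 -0.1999880033092526 -0.19096921628714883
114 275 284 [ 0.6511 -0.1949  0.0655] 0.06724019853368657 -0.199396993203992 -0.1903455091027399
122 275 284 [ 0.6434 
[... 664 characters left out ...]
13192
178 271 289 [ 0.5875 -0.1905  0.0714] 0.07224853268841919 -0.19983227328703299 -0.181232159655636
186 271 289 [ 0.579  -0.1899  0.0711] 0.0727197305231343 -0.1992583376606979 -0.1805496634168866
194 271 289 [ 0.5705 -0.1892  0.071 ] 0.07184405328671967 -0.19865488524511818 -0.17973150288401352
202 271 289 [ 0.5618 -0.1886  0.0709] 0.07177122276393394 -0.19807930784381259 -0.17903988157479378
198 271 289 [ 0.5662 -0.1889  0.071 ] 0.07270515457136495 -0.19836877980940756 -0.17941197874977208
202 271 289 [ 0.5618 -0.1886  0.0709] 0.07177122276393394 -0.19807930784381259 -0.17903988157479378
204 271 289 [ 0.5597 -0.1884  0.0711] 0.07257962123579692 -0.19790397933330142 -0.17885122576855278
```

```bash
python3 -m creep '[[0.33,0,0.8,-0.12,1],[0,0,0.8,0,1],[0,0,0.8,0,1],[0,0,0.8,0,1],[0,0,0.52,0,1],[0,0,0,0,1],[0,0,0,0,0.4]]' 3 && python3 -m creep '[[0,0,0,0,0],[0,0,0,0,0],[0,0,0,0,0],[0,0,0,0,0]]' 3; python3 -c "
from h import *
plan([.583,-.190,.0411],-3.83);st()"
```

```text
clock: 3.75
position: [0.5839, -0.1914, 0.0422]
ee_rot: [3.14, -0.107, 0.002]
force: [0.8, -0.5, 0.8]
width: 0.936
gripper_force: 0.0
clock: 4.25
position: [0.5833, -0.1913, 0.0415]
ee_rot: [3.14, -0.108, 0.0]
force: [-0.1, 0.3, -0.6]
width: 0.503
gripper_force: 0.0
pos [ 0.5833 -0.1913  0.0415] toolx yaw -3.92 axis z [ 0.0002 -0.0001 -1.    ]
units [-0.0093 -0.0307  0.0094]
turn units -0.02373888211914732
{'clock': 4.25, 'joints': [0.2436, 0.5692, -0.0201, 1.7569, 0.0149, 0.8155, -1.4229], 'dq': [-0.0012, 0.0023, 0.0006, 0.0013, 0.0008, 0.0007, 0.001], 'joint_efforts': [0.0039, -70.7587, 0.441, -25.4333, -0.0226, -0.0736, 0.0006], 'position': [0.5833, -0.1913, 0.0415], 'ee_rot': [3.1397, -0.1076, 0.0003], 'force': [-0.0596, 0.2791, -0.5559], 'ft_torque': [0.0432, 0.02, 0.0056], 'gripper_force': 0.0, 'width': 0.5034}
```

```bash
python3 -m creep '[[0,-0.03,0,0,0],[0,0,0,0,0],[0,0,0,0,0],[0,0,0,0,0],[0,0,0,0,0],[0,0,0,0,0]]' 4; python3 -c "
from h import *
st()"
```

```text
clock: 5.0
position: [0.5833, -0.19, 0.0413]
ee_rot: [3.14, -0.108, -0.0]
force: [-0.3, 0.1, -0.3]
width: 0.004
gripper_force: 0.0
{'clock': 5.0, 'joints': [0.2418, 0.5691, -0.0202, 1.7576, 0.015, 0.8151, -1.4248], 'dq': [-0.0021, 0.0001, 0.0001, -0.0015, 0.0, 0.0008, -0.0002], 'joint_efforts': [-0.002, -70.6077, 0.4395, -25.3764, -0.0223, -0.0729, 0.0], 'position': [0.5833, -0.19, 0.0413], 'ee_rot': [3.1397, -0.1075, -0.0], 'force': [-0.2972, 0.1399, -0.3349], 'ft_torque': [0.0613, 0.0483, 0.0182], 'gripper_force': 0.0, 'width': 0.0036}
```

The fingers closed on nothing, so I look.

```bash
python3 - <<'E'
from h import *
d=grab('wrist','w2.png');a=np.clip(d['pixels']*1.8,0,255).astype(np.uint8)
d2=grab('scene','s2.png');b=np.clip(cv2.resize(d2['pixels'][190:310,150:310],(560,420),interpolation=2)*2.,0,255).astype(np.uint8)
cv2.imwrite('pics/c2.png',cv2.resize(np.hstack([a,b]),(800,300)))
E
```

```text
(no output)
```

View pics/c2.png

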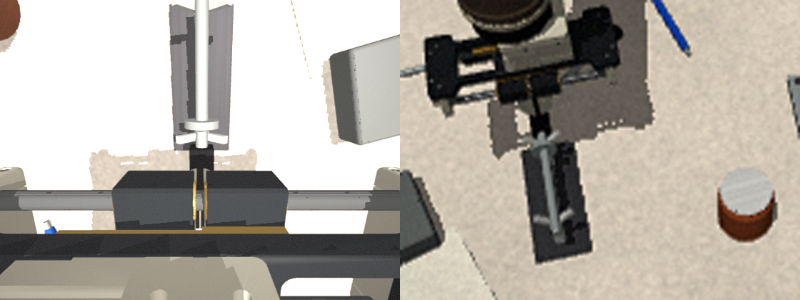

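Left: the fingers meet at px (200,200), and the handle front still shows at (200,158). Right: the rod still lies in its rest. I check the depth of fingers and handle.

```bash
python3 - <<'E'
from h import *
for f in ('w2.png','s2.png'):
    d=dict(np.load('/tmp/%s.npz'%f));P=cloud(d)
    if f[0]=='w':
        for v in range(190,330,6):
            print(v,' '.join('(%.3f %.3f %.3f)'%tuple(P[v,u]) for u in (262,270,276,282,288,296)))
    else:
        Q=P.reshape(-1,3);m=(abs(Q[:,0]-.585)<.06)&(abs(Q[:,1]+.19)<.05)&(Q[:,2]>.02)
        q=Q[m]
        for z in np.arange(.03,.2,.01):
            k=q[abs(q[:,2]-z)<.005]
            if len(k):print(z.round(3),len(k),k.min(0),k.max(0))
E
```

```text
190 (0.619 -0.181 0.066) (0.617 -0.185 0.061) (0.618 -0.189 0.065) (0.618 -0.192 0.066) (0.617 -0.196 0.063) (0.616 -0.201 0.061)
196 (0.615 -0.181 0.064) (0.614 -0.185 0.061) (0.614 -0.189 0.065) (0.614 -0.192 0.066) (0.614 -0.196 0.065) (0.613 -0.200 0.061)
202 (0.598 -0.176 0.009) (0.608 -0.185 0.054) (0.611 -0.189 0.065) (0.610 -0.192 0.065) (0.610 -0.195 0.064) (0.607 -0.201 0.054)
208 (0.592 -0.176 0.008) (0.608 -0.185 0.069) (0.608 -0.188 0.069) (0.608 -0.192 0.068) (0.608 -0.195 0.069) (0.607 -0.200 0.069)
214 (0.586 -0.175 0.001) (0.605 -0.185 0.070) (0.605 -0.188 0.071) (0.605 -0.192 0.072) (0.605 -0.195 0.072) (0.605 -0.199 0.071)
220 (0.581 -0.174 0.001) (0.602 -0.185 0.072) (0.602 -0.188 0.071) (0.601 -0.191 0.070) (0.601 -0.195 0.071) (0.601 -0.199 0.072)
226 (0.576 -0.174 0.001) (0.598 -0.184 0.070) (0.598 -0.188 0.071) (0.598 -0.191 0.071) (0.598 -0.195 0.071) (0.597 -0.199 0.071)
232 (0.571 -0.173 0.001) (0.595 -0.184 0.071) (0.594 -0.187 0.071) (0.594 -0.191 0.071) (0.594 -0.194 0.071) (0.594 -0.199 0.072)
238 (0.565 -0.173 0.001) (0.595 -0.184 0.082) (0.591 -0.187 
[... 2143 characters left out ...]
-0.2154  0.0651] [ 0.6386 -0.1766  0.073 ]
0.08 11 [ 0.5919 -0.205   0.0756] [ 0.6309 -0.1837  0.0843]
0.09 23 [ 0.5916 -0.2093  0.0856] [ 0.5961 -0.1772  0.0948]
0.1 27 [ 0.5919 -0.2083  0.0951] [ 0.5972 -0.1758  0.1045]
0.11 22 [ 0.5918 -0.21    0.1051] [ 0.5989 -0.1744  0.1128]
0.12 5 [ 0.5763 -0.197   0.117 ] [ 0.5952 -0.1928  0.1237]
0.13 1 [ 0.5805 -0.1933  0.1252] [ 0.5805 -0.1933  0.1252]
0.15 45 [ 0.556  -0.2349  0.1452] [ 0.6247 -0.154   0.155 ]
0.16 134 [ 0.5572 -0.2392  0.1551] [ 0.6231 -0.1401  0.165 ]
0.17 156 [ 0.5608 -0.2395  0.165 ] [ 0.6213 -0.1529  0.1748]
0.18 141 [ 0.5553 -0.2396  0.175 ] [ 0.614 -0.14   0.185]
0.19 111 [ 0.5573 -0.2396  0.185 ] [ 0.6141 -0.1403  0.195 ]
```

```bash
python3 - <<'E'
from h import *
for f in ('wrist0.png','w1.png','w2.png'):
    d=dict(np.load('/tmp/%s.npz'%f));P=cloud(d);print(f,d['position'])
    Q=P[230:330].reshape(-1,3);m=np.isfinite(Q[:,2])
    if f!='wrist0.png':
        for u in (185,180,190,375,382):
            print(u,[tuple(P[v,u].round(3)) for v in range(236,270,5)])
d=dict(np.load('/tmp/s2.png.npz'));P=cloud(d)
E
```

```text
wrist0.png [ 0.3369 -0.5301  0.3851]
w1.png [ 0.6399 -0.1943  0.3857]
185 [(np.float64(0.508), np.float64(-0.058), np.float64(0.002)), (np.float64(0.586), np.float64(-0.141), np.float64(0.236)), (np.float64(0.584), np.float64(-0.141), np.float64(0.24)), (np.float64(0.584), np.float64(-0.143), np.float64(0.245)), (np.float64(0.582), np.float64(-0.143), np.float64(0.248)), (np.float64(0.58), np.float64(-0.144), np.float64(0.249)), (np.float64(0.603), np.float64(-0.164), np.float64(0.305))]
180 [(np.float64(0.508), np.float64(-0.051), np.float64(0.001)), (np.float64(0.586), np.float64(-0.138), np.float64(0.236)), (np.float64(0.586), np.float64(-0.14), np.float64(0.243)), (np.float64(0.585), np.float64(-0.142), np.float64(0.248)), (np.float64(0.584), np.float64(-0.142), np.float64(0.251)), (np.float64(0.583), np.float64(-0.144), np.float64(0.256)), (np.float64(0.604), np.float64(-0.164), np.float64(0.308))]
190 [(np.float64(0.586), np.float64(-0.141), np.float64(0.229)), (np.float64(0.584), np.float64(-0.142), np.float64(0.232)), (np.float64(0.584), np.float64(-0.144), np.float64(0.239))
[... 2533 characters left out ...]
.float64(-0.218), np.float64(0.157)), (np.float64(0.619), np.float64(-0.217), np.float64(0.161)), (np.float64(0.618), np.float64(-0.217), np.float64(0.162)), (np.float64(0.619), np.float64(-0.215), np.float64(0.166)), (np.float64(0.618), np.float64(-0.215), np.float64(0.168))]
382 [(np.float64(0.56), np.float64(-0.271), np.float64(0.001)), (np.float64(0.618), np.float64(-0.222), np.float64(0.152)), (np.float64(0.618), np.float64(-0.22), np.float64(0.156)), (np.float64(0.618), np.float64(-0.219), np.float64(0.159)), (np.float64(0.619), np.float64(-0.218), np.float64(0.163)), (np.float64(0.619), np.float64(-0.217), np.float64(0.166)), (np.float64(0.618), np.float64(-0.217), np.float64(0.168))]
```

The depth readings show the real finger ends about 40 mm higher than the reported TCP: visible end near 0.08 when the TCP reads 0.041, and the same offset in the earlier view. So the rod was never between the fingers. I open, go down a further 38 mm and close lightly.

```bash
python3 -m creep '[[0,0,-0.1,0,0.6],[0,0,0,0,0.6],[0,0,0,0,0.6],[0,0,0,0,0.6],[0,0,0,0,0.6],[0,0,0,0,0.6],[0,0,0.3,0,0.6],[0,0,0.3,0,0.6],[0,0,0.3,0,0.6],[0,0,0.1,0,0.6],[0,0,0,0,0.6]]' 3; python3 - <<'E'
from h import *
st()
d=grab('wrist','w3.png');P=cloud(d)
for u in range(205,360,6):
    c=[(v,)+tuple(P[v,u].round(3).tolist()) for v in range(205,300) if np.isfinite(P[v,u,2]) and .03<P[v,u,2]<.13 ]
    if c: print(u,min(c,key=lambda t:t[3]),c[-1])
cv2.imwrite('pics/w3b.png',np.clip(d['pixels'][140:340]*1.8,0,255).astype(np.uint8))
E
```

```text
clock: 6.48
position: [0.5831, -0.19, 0.0048]
ee_rot: [-3.14, 0.108, 0.001]
force: [-1.0, 0.7, -0.3]
width: 0.596
gripper_force: 0.0
{'clock': 6.475, 'joints': [0.242, 0.6166, -0.0206, 1.7821, 0.0177, 0.7438, -1.4271], 'dq': [0.0002, -0.0126, 0.001, -0.0099, 0.0006, 0.0083, -0.0006], 'joint_efforts': [-0.014, -71.2922, 0.4546, -23.2743, -0.0173, -0.1584, -0.0035], 'position': [0.5831, -0.19, 0.0048], 'ee_rot': [-3.1397, 0.1075, 0.0013], 'force': [-0.9964, 0.7451, -0.2873], 'ft_torque': [0.0853, 0.061, 0.0162], 'gripper_force': 0.0, 'width': 0.5963}
205 (241, 0.597, -0.15, 0.05) (299, 0.588, -0.159, 0.092)
211 (240, 0.597, -0.153, 0.049) (299, 0.586, -0.161, 0.089)
217 (238, 0.597, -0.156, 0.047) (299, 0.581, -0.161, 0.08)
223 (236, 0.597, -0.159, 0.044) (294, 0.609, -0.175, 0.124)
229 (239, 0.595, -0.162, 0.043) (294, 0.609, -0.176, 0.124)
235 (266, 0.615, -0.178, 0.121) (294, 0.608, -0.178, 0.124)
241 (205, 0.62, -0.174, 0.067) (294, 0.609, -0.18, 0.125)
247 (205, 0.619, -0.176, 0.067) (294, 0.609, -0.181, 0.125)
253 (205, 0.619, -0.179, 0.067) (294, 0.608, -0.183, 0.123)
259 (208, 
[... 302 characters left out ...]
, -0.195, 0.063) (299, 0.574, -0.192, 0.072)
295 (219, 0.608, -0.198, 0.055) (299, 0.573, -0.195, 0.07)
301 (219, 0.607, -0.201, 0.052) (299, 0.573, -0.198, 0.071)
307 (206, 0.616, -0.204, 0.064) (294, 0.607, -0.198, 0.125)
313 (205, 0.617, -0.206, 0.067) (294, 0.607, -0.2, 0.124)
319 (205, 0.617, -0.209, 0.066) (294, 0.607, -0.201, 0.125)
325 (205, 0.617, -0.212, 0.066) (294, 0.607, -0.203, 0.124)
331 (239, 0.592, -0.217, 0.044) (294, 0.606, -0.205, 0.124)
337 (236, 0.592, -0.221, 0.042) (295, 0.573, -0.216, 0.069)
343 (238, 0.593, -0.223, 0.047) (299, 0.578, -0.216, 0.082)
349 (240, 0.592, -0.226, 0.049) (299, 0.583, -0.217, 0.09)
355 (242, 0.592, -0.229, 0.051) (299, 0.585, -0.219, 0.093)
```

View pics/w3b.png

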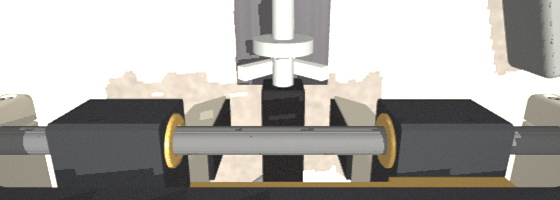

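The fingers straddle the handle evenly: inner edges at columns 232 and 334, handle centred at column 283. Finger ends are near z 0.043. I close at low force.

```bash
python3 -m creep '[[0,0,0.03,0,0.1],[0,0,0,0,0.1],[0,0,0,0,0.1],[0,0,0,0,0.1],[0,0,0,0,0.1],[0,0,0,0,0.1],[0,0,0,0,0.1]]' 4; python3 -c "
from h import *
st()"
```

```text
clock: 7.4
position: [0.5834, -0.1905, 0.0043]
ee_rot: [3.139, -0.108, 0.0]
force: [-0.2, -2.8, 1.2]
width: 0.215
gripper_force: 4.0
{'clock': 7.4, 'joints': [0.2422, 0.6174, -0.0202, 1.7825, 0.018, 0.7415, -1.4272], 'dq': [0.0006, -0.0007, 0.0007, -0.0001, -0.0004, -0.0004, 0.0022], 'joint_efforts': [-1.7739, -71.2582, -1.3359, -22.9672, -0.6559, 0.0244, 0.0526], 'position': [0.5834, -0.1905, 0.0043], 'ee_rot': [3.1392, -0.1081, 0.0005], 'force': [-0.236, -2.7671, 1.2101], 'ft_torque': [-0.5675, 0.1018, -0.0195], 'gripper_force': 3.9943, 'width': 0.2153}
```

```bash
python3 -m creep '[[0,0.015,0,0,0.1],[0.01,0,0.06,0,0.1],[0.01,0,0.06,0,0.1],[0.01,0,0.06,0,0.1],[0.015,0,0.06,0,0.1],[0.015,0,0.06,0,0.1],[0.015,0,0.03,0,0.1],[0,0,0,0,0.1]]' 4; cat >> h.py <<'E'
def rodfit(d,verbose=0):
    """rod axis from wrist view: centre columns of the straight part between collar and tip; assumes tool frame"""
    P=cloud(d);s=readout.observe();M=R.from_rotvec(s['ee_rot']).as_matrix();p=np.array(s['position'])
    T=(P-p)@M      # tool frame coordinates
    x,y,z=T[...,0],T[...,1],-T[...,2]
    m=(abs(y)<.0045)&(x>.055)&(x<.14)&(z>-.0)&(z<.16)
    return T,m
E
python3 - <<'E'
from h import *
st();d=grab('wrist','w4.png');T,m=rodfit(d)
print('cam',d['position'])
for v in range(0,215,6):
    t=T[v,250:310];k=(abs(t[:,1])<.012)&(-t[:,2]>.02)&(-t[:,2]<.2)
    if k.any(): print(v,k.sum(),t[k].mean(0),-t[k][:,2].min(),-t[k][:,2].max())
E
```

```text
clock: 8.4
position: [0.5861, -0.1909, -0.0092]
ee_rot: [3.14, -0.108, -0.001]
force: [-1.7, -2.9, 2.2]
width: 0.219
gripper_force: 4.0
{'clock': 8.4, 'joints': [0.242, 0.6396, -0.0203, 1.7822, 0.0185, 0.7204, -1.4277], 'dq': [0.0009, -0.0016, 0.001, 0.0003, -0.0003, 0.0001, 0.001], 'joint_efforts': [-2.2888, -72.2435, -1.7548, -23.4699, -0.7222, -0.591, 0.0812], 'position': [0.5861, -0.1909, -0.0092], 'ee_rot': [3.1397, -0.1078, -0.0006], 'force': [-1.6892, -2.9229, 2.2249], 'ft_torque': [-0.549, 0.4157, -0.0783], 'gripper_force': 4.0148, 'width': 0.219}
cam [ 0.656  -0.1945  0.1864]
0 37 [ 0.1015 -0.     -0.1049] 0.10691761068194712 0.10204458546492716
6 37 [ 0.1003  0.     -0.1042] 0.10634330885649107 0.10170178070691197
12 37 [ 0.0991  0.     -0.1038] 0.106298168810397 0.09992149319354625
18 36 [ 0.0978 -0.0001 -0.1033] 0.10616827742670626 0.09976373720050095
24 34 [ 0.0965 -0.0001 -0.1028] 0.10456018775695906 0.09953729322100272
30 35 [ 0.0952  0.0001 -0.1023] 0.1043627413932314 0.09917050591795831
36 33 [ 0.0939 -0.0002 -0.1018] 0.10343332683628512 0.09926766022048608
42 35 [ 0
[... 1393 characters left out ...]
-0.0879] 0.08983248612304881 0.0843106570074945
162 27 [ 0.0575 -0.0007 -0.0869] 0.08882716029420944 0.08353923593403373
168 27 [ 0.0552 -0.0007 -0.0859] 0.08803947775982404 0.0824881748169402
174 27 [ 0.0529 -0.0007 -0.0849] 0.08639545692421582 0.08131437481269542
180 25 [ 0.0506 -0.0005 -0.084 ] 0.08612101453193002 0.08031586994159741
186 49 [ 0.0467 -0.0011 -0.0756] 0.08502458085098366 0.06686615408644116
192 55 [ 0.0444 -0.0004 -0.0763] 0.08430429817119932 0.0706217105721756
198 57 [ 0.0424 -0.0007 -0.0781] 0.0834709558647759 0.07464772677327108
204 58 [ 0.0404 -0.0009 -0.0798] 0.0817785608871463 0.07845043878879138
210 58 [ 0.0388 -0.0009 -0.083 ] 0.08484636814967018 0.08154199062381517
```

The rod tilt is now about 22.3°. I go down slightly more, then grip firmly.

```bash
python3 -m creep '[[0.01,0.01,0.04,0,0.1],[0,0,0,0,0.1],[0,0,0,0,0.1]]' 4; cat >> h.py <<'E'
def tilt(d):
    T,_=rodfit(d);y,z,x=T[...,1],-T[...,2],T[...,0]
    m=(abs(y)<.0035)&(x>.052)&(z>.04)&(z<.125)
    zz=np.zeros_like(x);zz[m]=1;ys,xs=np.where(m)
    pts=np.c_[x[m],z[m]];a=np.polyfit(pts[:,0],pts[:,1],1)
    for _ in range(3):
        r=pts[:,1]-np.polyval(a,pts[:,0]);pts=pts[abs(r)<.003];a=np.polyfit(pts[:,0],pts[:,1],1)
    m2=(abs(y)<.012)&(x>.052)&(abs(z-np.polyval(a,x))<.006)
    b=np.polyfit(x[m2],y[m2],1)
    print('tilt',np.degrees(np.arctan(a[0])).round(2),'top line z=%.4f+%.4fx'%(a[1],a[0]),'y=%.4f+%.4fx'%(b[1],b[0]),len(pts))
    return a,b
E
python3 - <<'E'
from h import *
tilt(dict(np.load('/tmp/w4.png.npz')))
d=grab('wrist','w5.png');tilt(d);st()
E
```

```text
clock: 8.82
position: [0.5867, -0.1912, -0.0107]
ee_rot: [-3.14, 0.108, -0.0]
force: [-1.7, -2.1, 1.4]
width: 0.216
gripper_force: 4.0
tilt 22.25 top line z=0.0656+0.4091x y=-0.0017+0.0149x 4013
tilt 24.82 top line z=0.0646+0.4624x y=-0.0014+0.0051x 4226
{'clock': 8.875, 'joints': [0.2425, 0.6422, -0.0205, 1.7818, 0.0186, 0.7179, -1.4271], 'dq': [-0.0007, -0.0012, -0.0011, 0.0006, 0.0008, 0.0004, -0.0014], 'joint_efforts': [-1.9056, -72.6876, -1.3959, -23.3255, -0.6097, -0.4648, 0.0687], 'position': [0.5867, -0.1912, -0.0107], 'ee_rot': [-3.1397, 0.1074, -0.0], 'force': [-1.6741, -3.1774, 1.6014], 'ft_torque': [-0.4481, 0.3654, -0.07], 'gripper_force': 4.0039, 'width': 0.2195}
```

```bash
python3 -m creep '[[0,0,0,0,0],[0,0,0,0,0],[0,0,-0.3,0,0],[0,0,-0.6,0,0],[0,0,-0.8,0,0],[0,0,-0.8,0,0],[0,0,-0.6,0,0],[0,0,-0.3,0,0],[0,0,-0.1,0,0],[0,0,0,0,0],[0,0,0,0,0]]' 60; python3 - <<'E'
from h import *
d=grab('wrist','w6.png');tilt(d);st()
# stand: ring stack from earlier top/scene views
for f in('top0.png','scene0.png'):
    D=dict(np.load('/tmp/%s.npz'%f));P=cloud(D);Q=P.reshape(-1,3)
    m=(Q[:,0]>.59)&(Q[:,0]<.76)&(Q[:,1]>.08)&(Q[:,1]<.19)&(Q[:,2]>.185);q=Q[m]
    print(f,len(q),q.mean(0))
    k=q[(q[:,0]>.69)];a=np.polyfit(k[:,0],k[:,1],1);print(a,np.degrees(np.arctan(a[0])))
E
```

```text
clock: 10.25
position: [0.586, -0.1911, 0.1283]
ee_rot: [-3.139, 0.107, 0.003]
force: [-0.6, 1.8, -1.6]
width: 0.214
gripper_force: 60.0
tilt 24.8 top line z=0.0643+0.4621x y=-0.0014+0.0031x 4159
{'clock': 10.3, 'joints': [0.2401, 0.4769, -0.0167, 1.6674, 0.009, 0.999, -1.4189], 'dq': [-0.0011, -0.001, 0.0008, -0.0033, -0.0003, 0.0022, 0.0007], 'joint_efforts': [-0.0201, -68.8735, 0.4111, -29.8415, -0.0376, -0.1307, -0.0001], 'position': [0.5861, -0.1911, 0.1284], 'ee_rot': [-3.1394, 0.1075, 0.0024], 'force': [0.2478, 0.0757, -1.778], 'ft_torque': [0.063, 0.0309, -0.0092], 'gripper_force': 59.9967, 'width': 0.2134}
top0.png 173 [0.7157 0.1231 0.2011]
[-0.1554  0.2342] -8.833536352704707
scene0.png 133 [0.7246 0.1205 0.2014]
[-0.1282  0.2131] -7.302715688524009
```

```bash
python3 -c "
from h import *
plan([.44,.162,.128],-8)"
```

```text
pos [ 0.5861 -0.1911  0.1284] toolx yaw -3.92 axis z [-0.0015  0.0004 -1.    ]
units [-4.2479 -8.5566  0.0182]
turn units 1.0198435828368204
```

```bash
python3 -m creep '[[-0.2,-0.4,0,0,0],[-0.4,-0.8,0,0,0],[-0.45,-0.9,0,0,0],[-0.45,-0.9,0,0,0],[-0.45,-0.9,0,0,0],[-0.45,-0.9,0,0,0],[-0.45,-0.9,0,0,0],[-0.45,-0.9,0,0,0],[-0.4,-0.8,0,0,0],[-0.3,-0.6,0,0,0],[-0.25,-0.45,0,0,0],[0,-0.1,0,0,0]]' && python3 -m creep '[[0,0,0,0.5,0],[0,0,0,0.5,0],[0,0,0.4,0,0],[0,0,0.6,0,0],[0,0,0.6,0,0],[0,0,0.6,0,0],[0,0,0.4,0,0],[0,0,0,0,0],[0,0,0,0,0]]'
python3 - <<'E'
from h import *
plan([.44,.162,.015],-8)
d=grab('wrist','w7.png');tilt(d)
cv2.imwrite('pics/w7b.png',np.clip(d['pixels']*1.8,0,255).astype(np.uint8))
E
```

```text
clock: 11.8
position: [0.4389, 0.1633, 0.1293]
ee_rot: [-3.14, 0.102, 0.001]
force: [0.7, -0.1, -1.2]
width: 0.209
gripper_force: 60.0
clock: 12.92
position: [0.441, 0.1613, 0.0258]
ee_rot: [-3.134, 0.219, -0.001]
force: [-0.7, -0.1, 0.1]
width: 0.212
gripper_force: 60.0
pos [0.441  0.1613 0.0258] toolx yaw -8.0 axis z [ 0.0006  0.0001 -1.    ]
units [-0.0271 -0.0135  0.2708]
turn units 0.0006867707544770951
tilt 24.75 top line z=0.0645+0.4610x y=-0.0013+0.0033x 4222
```

View pics/w7b.png

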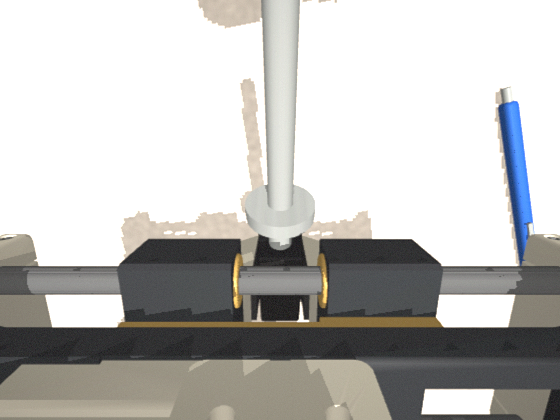

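The wrist view shows the rod in hand, collar at (280,210), with the tip out of frame at the top. So I measure the stand with the same camera from higher up and to the side.

```bash
python3 -c "
from h import *
plan([.57,.04,.20],-8)"
python3 -m creep '[[0,0,-0.5,0,0],[0,0.3,-0.8,0,0],[0,0.6,-0.9,0,0],[0.3,0.6,-0.8,0,0],[0.6,0.6,-0.7,0,0],[0.8,0.4,-0.4,0,0],[0.8,0,-0.2,0,0],[0.6,0,0,0,0],[0.4,0,0,0,0],[0,0,0,0,0],[0,0,0,0,0]]'
python3 - <<'E'
from h import *
plan([.57,.04,.2],-8)
d=grab('wrist','w8.png');print(d['position'])
a=np.clip(d['pixels'].astype(float)*1.8,0,255).astype(np.uint8)
cv2.imwrite('pics/w8b.png',a)
E
```

```text
pos [0.4411 0.1615 0.026 ] toolx yaw -7.98 axis z [ 0.0011  0.0003 -1.    ]
units [ 3.6167  2.5583 -4.3474]
turn units 0.004476414591437106
clock: 14.35
position: [0.5644, 0.0435, 0.1973]
ee_rot: [3.134, -0.216, -0.001]
force: [-0.7, 0.0, -1.0]
width: 0.214
gripper_force: 60.0
pos [0.5644 0.0435 0.1973] toolx yaw -7.9 axis z [-0.0008  0.     -1.    ]
units [ 0.1503  0.0671 -0.0684]
turn units 0.02548053927837657
[0.6339 0.0351 0.3929]
```

View pics/w8b.png

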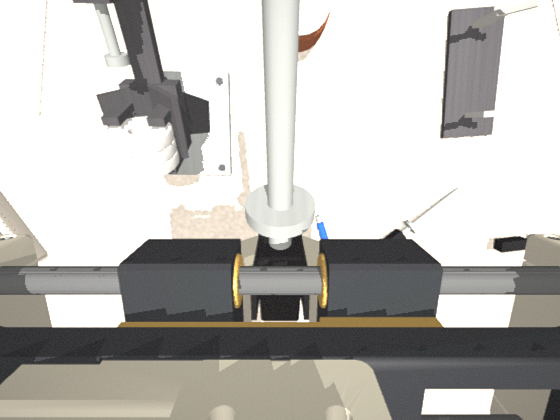

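The stand is clear. Screw button at (118,58), upper posts at (116,115) and (160,118), rings over columns 130 to 180 and rows 120 to 170, and the foot's right edge from (229,72) to (231,175). I fit the ring axis from the depth.

```bash
cat > fit.py <<'E'
from h import *
from scipy.optimize import least_squares
d=dict(np.load('/tmp/w8.png.npz'));P=cloud(d);Q=P[:235].reshape(-1,3);Q=Q[np.isfinite(Q[:,2])]
# foot edge (z ~12 mm): rightmost foot point per row
e=[]
for v in range(85,165,3):
    c=P[v,200:245];k=np.where((c[:,2]>.008)&(c[:,2]<.016))[0]
    if len(k): e.append(c[k.max(),:2])
e=np.array(e);a=np.polyfit(e[:,0],e[:,1],1);r=e[:,1]-np.polyval(a,e[:,0]);e=e[abs(r)<.002];a=np.polyfit(e[:,0],e[:,1],1)
print('foot edge yaw',np.degrees(np.arctan(a[0])),len(e),'y at x=.62',np.polyval(a,.62))
t=np.radians(25)
def frame(psi):
    u=np.array([np.cos(t)*np.cos(psi),np.cos(t)*np.sin(psi),np.sin(t)]);l=np.array([-np.sin(psi),np.cos(psi),0]);return u,l,np.cross(u,l)
def coords(q,p):  # p = y,z offsets at x=.621, psi
    u,l,n=frame(p[2]);w=q-np.array([.621,p[0],p[1]]);return w@u,w@l,w@n
p=np.array([.1365,.150,np.radians(-8)])
psi0=np.arctan(a[0]) 
for it in range(6):
    s,y,n=coords(Q,p);r=np.hypot(y,n)
    m=(s>.001)&(s<.029)&(abs(r-.024)<(.006 if it<2 else .003))&(n>.006)
    q=Q[m]
    f=lambda x:(lambda c:np.hypot(c[1],c[2])-.024)(coords(q,[x[0],x[1],psi0]))
    o=least_squares(f,p[:2],loss='soft_l1',f_scale=.0007);p=np.array([*o.x,psi0])
    print(it,m.sum(),p[:2],np.std(o.fun))
f=lambda x:(lambda c:np.hypot(c[1],c[2])-.024)(coords(q,x))
o=least_squares(f,p,loss='soft_l1',f_scale=.0007);print('free yaw',o.x[:2],np.degrees(o.x[2]))
s,y,n=coords(Q,p);r=np.hypot(y,n)
m=(r<.027)&(n>.012);print('s histogram of upper ring surface',[(round(x,3),int(((s>x)&(s<x+.003)&m&(abs(r-.024)<.003)).sum())) for x in np.arange(-.02,.06,.003)])
m=(r<.009)&(s>.05)&(s<.14);print('screw n',[(round(x,3),int((m&(abs(s-x)<.002)).sum()),np.round([y[m&(abs(s-x)<.002)].mean()*1e3,n[m&(abs(s-x)<.002)].max()*1e3],1)) for x in np.arange(.05,.14,.004) if (m&(abs(s-x)<.002)).any()])
m=(abs(y)<.02)&(s>.028)&(s<.048)&(n>-.002)&(n<.009);print('posts',m.sum(),s[m].min(),s[m].max(),[(round(k,3),int((m&(abs(y-k)<.001)).sum())) for k in np.arange(-.02,.021,.002)])
np.savez('/tmp/axis.npz',p=p)
E
python3 fit.py
```

```text
foot edge yaw -8.899666214144201 27 y at x=.62 0.0989330062041662
0 2552 [0.1415 0.1515] 0.001894941760088971
1 2435 [0.1417 0.1516] 0.0013114651916284962
2 2292 [0.1417 0.1517] 0.0007955445503305839
3 2286 [0.1417 0.1517] 0.0007857182430680936
4 2286 [0.1417 0.1517] 0.0007857182430680936
5 2286 [0.1417 0.1517] 0.0007857182430680936
free yaw [0.1417 0.1517] -8.876527386812114
s histogram of upper ring surface [(np.float64(-0.02), 0), (np.float64(-0.017), 0), (np.float64(-0.014), 0), (np.float64(-0.011), 0), (np.float64(-0.008), 0), (np.float64(-0.005), 0), (np.float64(-0.002), 122), (np.float64(0.001), 188), (np.float64(0.004), 207), (np.float64(0.007), 176), (np.float64(0.01), 206), (np.float64(0.013), 205), (np.float64(0.016), 225), (np.float64(0.019), 204), (np.float64(0.022), 225), (np.float64(0.025), 319), (np.float64(0.028), 70), (np.float64(0.031), 0), (np.float64(0.034), 0), (np.float64(0.037), 0), (np.float64(0.04), 0), (np.float64(0.043), 0), (np.float64(0.046), 0), (np.float64(0.049), 0), (np.float64(0.052), 0), (np.float64(0.055), 0), (np.float64(0.058), 0)]
screw n [(np.
[... 333 characters left out ...]
.098), 110, array([-1.4,  5. ])), (np.float64(0.102), 110, array([-1.4,  5.2])), (np.float64(0.106), 21, array([-0.6,  8.7]))]
posts 577 0.028002267586295485 0.03879149122337772 [(np.float64(-0.02), 27), (np.float64(-0.018), 48), (np.float64(-0.016), 48), (np.float64(-0.014), 51), (np.float64(-0.012), 47), (np.float64(-0.01), 25), (np.float64(-0.008), 9), (np.float64(-0.006), 2), (np.float64(-0.004), 2), (np.float64(-0.002), 1), (np.float64(-0.0), 0), (np.float64(0.002), 0), (np.float64(0.004), 2), (np.float64(0.006), 7), (np.float64(0.008), 12), (np.float64(0.01), 71), (np.float64(0.012), 55), (np.float64(0.014), 49), (np.float64(0.016), 48), (np.float64(0.018), 47), (np.float64(0.02), 26)]
```

```bash
cat > ali.py <<'E'
from h import *
import sys
C=np.array([.621,.1417,.1517]);psi=np.radians(-8.9);t=np.radians(25)
u=np.array([np.cos(t)*np.cos(psi),np.cos(t)*np.sin(psi),np.sin(t)])
d=grab('wrist');a,b=tilt(d)
s=readout.observe();M=R.from_rotvec(s['ee_rot']).as_matrix();p=np.array(s['position'])
xt=.1334
pt=lambda x:p+M@np.array([x,b[1]+b[0]*x,-(a[1]-.005+a[0]*x)])
l=np.array([-np.sin(psi),np.cos(psi),0]);n=np.cross(u,l)
for nm,x in(('collar',.0426),('tip',xt)):
    w=pt(x)-C;print(nm,'s %.1f lat %.1f n %.1f mm'%tuple(1e3*np.array([w@u,w@l,w@n])))
h=pt(xt)-pt(.05);print('rod yaw',np.degrees(np.arctan2(h[1],h[0])),'turn units',-(np.degrees(psi)-np.degrees(np.arctan2(h[1],h[0])))/4)
tip=C+float(sys.argv[1])*u
print('units to there',M.T@(tip-pt(xt))/.04,'force',np.round(s['force'],2),np.round(s['ft_torque'],3))
print('u in tool per 4cm',M.T@u,'lat',M.T@l,'n',M.T@n)
E
python3 -m creep '[[0,0,0,0.2,0],[0,0,0,0,0],[0,0,0,0,0]]'; python3 ali.py -0.035
```

```text
clock: 14.78
position: [0.5652, 0.0433, 0.1974]
ee_rot: [3.133, -0.239, 0.0]
force: [0.3, -0.5, -1.4]
width: 0.213
gripper_force: 60.0
tilt 24.84 top line z=0.0644+0.4629x y=-0.0015+0.0030x 4152
collar s 55.2 lat -104.4 n 112.0 mm
tip s 155.3 lat -104.4 n 111.7 mm
rod yaw -8.8834007547093 turn units 0.004149811322675223
units to there [-3.1233 -2.6203  4.5406] force [ 0.22  0.27 -1.68] [ 0.088  0.095 -0.041]
u in tool per 4cm [ 0.9063  0.0029 -0.4226] lat [ 0.0032 -1.     -0.0001] n [-0.4226 -0.0013 -0.9063]
```

```bash
python3 -m creep '[[-0.5,0,0,0,0],[-0.8,0,0,0,0],[-0.8,-0.4,0,0,0],[-0.6,-0.8,0,0,0],[-0.3,-0.8,0,0,0],[-0.12,-0.5,0.3,0,0],[0,-0.12,0.6,0,0],[0,0,0.8,0,0],[0,0,0.9,0,0],[0,0,0.9,0,0],[0,0,0.7,0,0],[0,0,0.34,0,0]]' && python3 -m creep '[[0,0,0,0,0],[0,0,0,0,0]]'; python3 ali.py -0.015
```

```text
clock: 16.32
position: [0.4573, 0.1655, 0.0145]
ee_rot: [3.132, -0.239, -0.002]
force: [0.2, 0.1, -0.5]
width: 0.214
gripper_force: 60.0
clock: 16.58
position: [0.4586, 0.1661, 0.0167]
ee_rot: [-3.132, 0.239, -0.002]
force: [0.1, -0.2, -0.7]
width: 0.214
gripper_force: 60.0
tilt 24.79 top line z=0.0644+0.4618x y=-0.0014+0.0029x 4170
collar s -133.8 lat 0.3 n 0.9 mm
tip s -33.8 lat 0.3 n 0.7 mm
rod yaw -8.920710859603714 turn units -0.005177714900928443
units to there [ 0.4328  0.009  -0.1829] force [ 0.01  0.01 -1.46] [ 0.069  0.052 -0.021]
u in tool per 4cm [ 0.907   0.0023 -0.4211] lat [ 0.003 -1.     0.001] n [-0.4211 -0.0022 -0.907 ]
```

```bash
python3 -m creep '[[0.22,0.005,-0.09,0,0],[0.21,0.004,-0.09,0,0],[0,0,0,0,0],[0,0,0,0,0]]'; python3 ali.py 0.005
```

```text
clock: 17.12
position: [0.4747, 0.1627, 0.0229]
ee_rot: [3.132, -0.239, -0.0]
force: [-0.1, -0.1, -0.6]
width: 0.214
gripper_force: 60.0
tilt 24.81 top line z=0.0645+0.4623x y=-0.0014+0.0032x 4184
collar s -116.5 lat -0.5 n -0.5 mm
tip s -16.4 lat -0.5 n -0.9 mm
rod yaw -8.901764927964646 turn units -0.00044123199116130607
units to there [ 0.4764 -0.0111 -0.247 ] force [-0.29 -0.02 -1.8 ] [0.055 0.091 0.012]
u in tool per 4cm [ 0.9061  0.0029 -0.423 ] lat [ 0.0031 -1.     -0.0002] n [-0.423  -0.0011 -0.9061]
```

```bash
cat > al2.py <<'E'
from h import *
import sys
C=np.array([.621,.1417,.1517]);psi=np.radians(-8.9);t=np.radians(25)
u=np.array([np.cos(t)*np.cos(psi),np.cos(t)*np.sin(psi),np.sin(t)]);l=np.array([-np.sin(psi),np.cos(psi),0]);n=np.cross(u,l)
xt=.1334;ax=np.array([[x,-.0014+.003*x,-(.0594+.4622*x)] for x in(.0426,xt)])
W=[];F=[]
for i in range(int(sys.argv[1])):
    vision.get_image('wrist');s=readout.observe();M=R.from_rotvec(s['ee_rot']).as_matrix()
    w=np.array(s['position'])+ax@M.T-C;W.append(np.c_[w@u,w@l,w@n]*1e3);F.append(np.r_[s['force'],s['ft_torque']])
W=np.array(W);F=np.array(F)
print('collar s,lat,n',W.mean(0)[0],'tip',W.mean(0)[1],'sd',W.std(0)[1],'F',F.mean(0).round(2),'along u',(F[:,:3].mean(0)@u).round(2))
E
python3 al2.py 6
```

```text
collar s,lat,n [-116.5487   -0.4227   -0.6341] tip [-16.5193  -0.3912  -1.0081] sd [0.0682 0.0332 0.0168] F [ 0.1  -0.07 -1.17  0.06  0.11  0.01] along u -0.4
```

```bash
python3 -m creep '[[-0.01,-0.01,-0.02,0,0],[0.15,0,-0.07,0,0],[0.15,0,-0.07,0,0],[0.15,0,-0.07,0,0],[0,0,0,0,0]]'; python3 al2.py 4
```

```text
clock: 18.1
position: [0.4932, 0.1604, 0.0324]
ee_rot: [-3.132, 0.24, -0.001]
force: [-0.4, -0.2, -1.2]
width: 0.213
gripper_force: 60.0
collar s,lat,n [-96.5078  -0.0142   0.2371] tip [ 3.5216 -0.0123 -0.1204] sd [0.2528 0.0287 0.0162] F [ 0.07  0.31 -0.9   0.05  0.08 -0.  ] along u -0.36
```

```bash
python3 -m creep '[[0.15,0,-0.07,0,0],[0.15,0,-0.07,0,0],[0,0,0,0,0]]'; python3 al2.py 3;  python3 -m creep '[[0.15,0,-0.07,0,0],[0.15,0,-0.07,0,0],[0,0,0,0,0]]'; python3 al2.py 3
```

```text
clock: 18.68
position: [0.5051, 0.1586, 0.0381]
ee_rot: [-3.132, 0.24, -0.002]
force: [-0.4, 0.3, -1.9]
width: 0.207
gripper_force: 60.0
collar s,lat,n [-83.0731   0.0364   0.2555] tip [16.9563  0.0198 -0.0795] sd [0.2458 0.0088 0.0187] F [-0.3   0.82 -1.15  0.08  0.12  0.01] along u -0.87
clock: 19.2
position: [0.5169, 0.1568, 0.0436]
ee_rot: [-3.132, 0.24, -0.001]
force: [-0.4, 0.3, -1.1]
width: 0.212
gripper_force: 60.0
collar s,lat,n [-69.8241   0.0791   0.2516] tip [30.2053  0.0654 -0.0818] sd [0.2111 0.0101 0.0162] F [ 0.49  0.29 -1.24  0.05  0.13 -0.03] along u -0.12
```

```bash
python3 -m creep '[[0.15,0,-0.07,0,0],[0.15,0,-0.07,0,0],[0,0,0,0,0]]'; python3 al2.py 3;  python3 -m creep '[[0.15,0,-0.07,0,0],[0.15,0,-0.07,0,0],[0.06,0,-0.028,0,0],[0,0,0,0,0]]'; python3 al2.py 4
```

```text
clock: 19.73
position: [0.5288, 0.1549, 0.0492]
ee_rot: [-3.132, 0.24, -0.002]
force: [0.2, 0.6, -0.9]
width: 0.214
gripper_force: 60.0
collar s,lat,n [-56.594    0.1051   0.2394] tip [43.4355  0.094  -0.0973] sd [0.2434 0.0215 0.0276] F [-0.01 -0.12 -1.37  0.06  0.1  -0.03] along u -0.57
clock: 20.38
position: [0.5424, 0.1528, 0.0557]
ee_rot: [-3.132, 0.239, -0.0]
force: [0.4, -0.0, -1.6]
width: 0.215
gripper_force: 60.0
collar s,lat,n [-40.989    0.185    0.2742] tip [59.0404  0.2022 -0.091 ] sd [0.088  0.0315 0.0108] F [ 0.17  0.06 -0.94  0.05  0.07 -0.01] along u -0.25
```

```bash
echo "sys.exit(F[:,:3].mean(0)@u<-2)" >> al2.py
python3 -m creep '[[0.1,0,-0.047,0,0],[0.08,0,-0.038,0,0],[0,0,0,0,0]]' >/dev/null; python3 al2.py 2 && python3 -m creep '[[0.03,0,-0.014,0,0],[0,0,0,0,0]]' >/dev/null && python3 al2.py 2 && python3 -m creep '[[0.03,0,-0.014,0,0],[0,0,0,0,0]]' >/dev/null && python3 al2.py 2 && python3 -m creep '[[0.03,0,-0.014,0,0],[0,0,0,0,0]]' >/dev/null && python3 al2.py 2 && python3 -m creep '[[0.03,0,-0.014,0,0],[0,0,0,0,0]]' >/dev/null && python3 al2.py 2 && python3 -m creep '[[0.03,0,-0.014,0,0],[0,0,0,0,0]]' >/dev/null && python3 al2.py 2
```

```text
collar s,lat,n [-32.7291   0.1981   0.3024] tip [67.3004  0.1879 -0.0306] sd [0.1032 0.0327 0.007 ] F [-0.58 -0.56 -1.1   0.06  0.08  0.02] along u -0.91False
```

```bash
sed -i 's/sys.exit(.*/sys.exit(int(F[:,:3].mean(0)@u<-2))/' al2.py
python3 -m creep '[[0.03,0,-0.014,0,0],[0,0,0,0,0]]' >/dev/null && python3 al2.py 2 && python3 -m creep '[[0.03,0,-0.014,0,0],[0,0,0,0,0]]' >/dev/null && python3 al2.py 2 && python3 -m creep '[[0.03,0,-0.014,0,0],[0,0,0,0,0]]' >/dev/null && python3 al2.py 2 && python3 -m creep '[[0.03,0,-0.014,0,0],[0,0,0,0,0]]' >/dev/null && python3 al2.py 2 && python3 -m creep '[[0.03,0,-0.014,0,0],[0,0,0,0,0]]' >/dev/null && python3 al2.py 2
```

```text
collar s,lat,n [-31.488    0.2179   0.3318] tip [68.5415  0.2203 -0.0046] sd [0.0083 0.008  0.0024] F [ 0.11 -0.56 -1.91  0.03  0.06 -0.01] along u -0.63
collar s,lat,n [-30.1232   0.2412   0.3344] tip [69.9063  0.2462  0.0051] sd [0.034  0.0023 0.005 ] F [-0.2   0.48 -0.68  0.08  0.06 -0.01] along u -0.53
collar s,lat,n [-28.8007   0.2438   0.3251] tip [71.2288  0.2461 -0.0069] sd [0.0182 0.0106 0.005 ] F [-0.19  0.95 -1.13  0.09  0.13 -0.  ] along u -0.78
collar s,lat,n [-27.4811   0.2491   0.3391] tip [72.5484  0.2546  0.0071] sd [0.036  0.0064 0.0013] F [-0.22 -0.07 -1.64  0.02  0.09  0.02] along u -0.88
collar s,lat,n [-26.1553   0.2229   0.3191] tip [73.8742  0.2258 -0.0126] sd [0.01   0.0016 0.0146] F [-0.14  0.32 -1.3   0.06  0.08 -0.01] along u -0.72
```

```bash

python3 -m creep '[[0.03,0,-0.014,0,0],[0,0,0,0,0]]' >/dev/null && python3 al2.py 2 && python3 -m creep '[[0.02,0,-0.009,0,0],[0,0,0,0,0]]' >/dev/null && python3 al2.py 2 && python3 -m creep '[[0.02,0,-0.009,0,0],[0,0,0,0,0]]' >/dev/null && python3 al2.py 2 && python3 -m creep '[[0.02,0,-0.009,0,0],[0,0,0,0,0]]' >/dev/null && python3 al2.py 2 && python3 -m creep '[[0.02,0,-0.009,0,0],[0,0,0,0,0]]' >/dev/null && python3 al2.py 2
```

```text
collar s,lat,n [-26.0191   0.172    0.2572] tip [74.0095  0.2429 -0.2737] sd [0.0013 0.0018 0.0012] F [-5.27  0.66 -2.7   0.24  1.1   0.01] along u -5.95
```

Gentle contact with the screw: about 5 N along the axis. I back off 2 mm and lift perpendicular to the axis.

```bash

python3 -m creep '[[0,0,0,0,0],[-0.045,0,0.021,0,0],[0,0,0,0,0]]' ; python3 al2.py 2 && python3 -m creep '[[-0.02,0,-0.045,0,0],[-0.04,0,-0.09,0,0],[-0.04,0,-0.09,0,0],[0,0,0,0,0]]' ; python3 al2.py 3
```

```text
clock: 23.52
position: [0.5553, 0.1509, 0.0619]
ee_rot: [-3.132, 0.239, -0.002]
force: [0.1, 0.5, -1.1]
width: 0.212
gripper_force: 60.0
collar s,lat,n [-26.1325   0.2987   0.4038] tip [73.8973  0.267   0.1929] sd [0.0173 0.0363 0.0156] F [-0.16  0.84 -0.42  0.1   0.14 -0.07] along u -0.44
clock: 24.12
position: [0.5507, 0.1516, 0.071]
ee_rot: [-3.132, 0.239, -0.001]
force: [1.4, -0.2, -1.9]
width: 0.212
gripper_force: 60.0
collar s,lat,n [-26.568    0.3119  10.3187] tip [73.4616  0.3225 10.0139] sd [0.04   0.0327 0.0974] F [ 0.93  0.28 -1.87  0.08  0.01 -0.01] along u 0.0
```

```bash

python3 -m creep '[[-0.05,0,-0.1,0,0],[-0.06,0,-0.13,0,0],[-0.06,0,-0.13,0,0],[-0.06,0,-0.13,0,0],[-0.06,0,-0.13,0,0],[-0.06,0,-0.13,0,0],[-0.06,0,-0.13,0,0],[-0.05,0,-0.1,0,0],[0,0,0,0,0]]' ; python3 al2.py 3; python3 - <<'E'
from h import *
d=grab('wrist','w9.png');tilt(d)
d2=grab('scene','s9.png')
a=np.clip(d['pixels'].astype(float)*1.4,0,255).astype(np.uint8);b=np.clip(cv2.resize(d2['pixels'][150:300,240:440],(560,420),interpolation=2)*2.,0,255).astype(np.uint8)
cv2.imwrite('pics/c9.png',cv2.resize(np.hstack([a,b]),(800,300)))
E
```

```text
clock: 25.4
position: [0.5325, 0.1545, 0.1101]
ee_rot: [-3.132, 0.239, -0.001]
force: [0.6, -1.3, -2.4]
width: 0.213
gripper_force: 60.0
collar s,lat,n [-26.8149   0.1274  53.4438] tip [73.2145  0.1311 53.1062] sd [0.0599 0.0499 0.1233] F [ 0.04  0.45 -2.9   0.09  0.18  0.  ] along u -1.25
tilt -9.09 top line z=0.1264+-0.1599x y=-0.0001+-0.0016x 1594
```

View pics/c9.png

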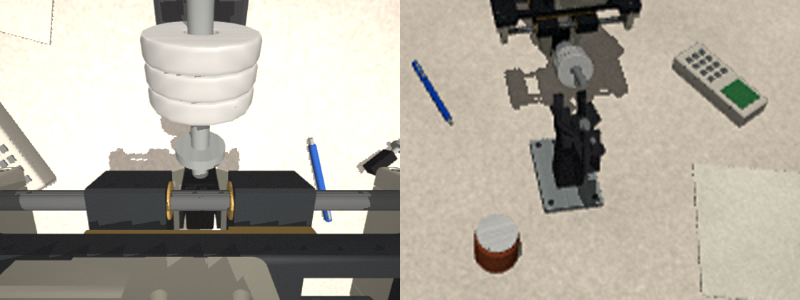

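All three rings are on the rod, at left-view rows 25 to 120 and clear of the collar at (200,150). The V-block stands bare in the right view. Before going back I check the collar position and the tilt under load.

```bash
python3 - <<'E'
from h import *
def an(f,pos,yaw):
    d=dict(np.load('/tmp/%s.npz'%f));P=cloud(d);M=R.from_rotvec(pos[1]).as_matrix();T=(P-np.array(pos[0]))@M
    x,y,z=T[...,0],T[...,1],-T[...,2];return x,y,z
s=readout.observe()
for f,pos in(('w6.png',([.5861,-.1911,.1284],[-3.1394,.1075,.0024])),('w9.png',(s['position'],s['ee_rot']))):
    x,y,z=an(f,pos,0);a=np.radians(24.8)
    sr=x*np.cos(a)+(z-.0594)*np.sin(a);n=-x*np.sin(a)+(z-.0594)*np.cos(a)
    for lo,hi,nm in((.010,.016,'collar'),(.019,.027,'ring')):
        m=(np.hypot(y,n)>lo)&(np.hypot(y,n)<hi)&(sr>.03)&(sr<.14)&(n>0)&(abs(y)<.012);
        if m.sum()>20: print(f,nm,m.sum(),np.percentile(sr[m],[1,50,99]))
    m=(abs(y)<.0035)&(n>0)&(n<.009)&(sr>.05)&(sr<.09);print('n of rod top vs s',[(round(k,3),int((m&(abs(sr-k)<.002)).sum()),(n[m&(abs(sr-k)<.002)].mean()*1e3).round(2)) for k in np.arange(.05,.08,.004)])
plan([.5834,-.1905,.14],-3.8)
E
```

```text
w6.png collar 1308 [0.0385 0.0441 0.0455]
n of rod top vs s [(np.float64(0.05), 74, np.float64(4.2)), (np.float64(0.054), 161, np.float64(4.34)), (np.float64(0.058), 170, np.float64(4.42)), (np.float64(0.062), 188, np.float64(4.33)), (np.float64(0.066), 207, np.float64(4.32)), (np.float64(0.07), 219, np.float64(4.4)), (np.float64(0.074), 237, np.float64(4.34)), (np.float64(0.078), 262, np.float64(4.33))]
w9.png collar 2004 [0.0387 0.0448 0.1016]
w9.png ring 10562 [0.0724 0.0899 0.1015]
n of rod top vs s [(np.float64(0.05), 76, np.float64(4.44)), (np.float64(0.054), 162, np.float64(4.41)), (np.float64(0.058), 176, np.float64(4.51)), (np.float64(0.062), 17, np.float64(4.99)), (np.float64(0.066), 0, np.float64(nan)), (np.float64(0.07), 0, np.float64(nan)), (np.float64(0.074), 0, np.float64(nan)), (np.float64(0.078), 0, np.float64(nan))]
pos [0.5324 0.1542 0.1096] toolx yaw -8.73 axis z [-0.0002 -0.0002 -1.    ]
units [ 2.5685  8.3254 -0.7597]
turn units -1.2321629642018337<stdin>:12: RuntimeWarning: Mean of empty slice.
  ret = ret.dtype.type(ret / rcount)
```

```bash
python3 -m creep '[[0,0.2,-0.1,0,0],[0,0.5,-0.1,0,0],[0,0.8,-0.1,0,0],[0,0.8,-0.1,0,0],[0.1,0.8,-0.1,0,0],[0.3,0.8,-0.1,0,0],[0.4,0.8,-0.1,0,0],[0.4,0.8,-0.1,0,0],[0.4,0.8,0,0,0],[0.4,0.8,0,0,0],[0.3,0.6,0,0,0],[0.2,0.4,0,0,0]]' && python3 -m creep '[[0.1,0.2,0,-0.4,0],[0,0,0,-0.4,0],[0,0,0,-0.47,0],[0,0,0,0,0],[0,0,0,0,0]]'; python3 -c "
from h import *
plan([.5849,-.1915,.0035],-3.65)"
```

```text
clock: 27.15
position: [0.5813, -0.1841, 0.1419]
ee_rot: [3.131, -0.243, -0.0]
force: [0.1, 0.1, -2.9]
width: 0.213
gripper_force: 60.0
clock: 27.78
position: [0.5848, -0.1891, 0.1418]
ee_rot: [-3.14, 0.099, -0.0]
force: [-0.4, -0.8, -2.6]
width: 0.214
gripper_force: 60.0
pos [ 0.5848 -0.1891  0.1418] toolx yaw -3.62 axis z [ 0.      0.0001 -1.    ]
units [0.006  0.0594 3.4586]
turn units 0.006532641135152062
```

```bash
python3 -m creep '[[0,0.06,0.3,0,0],[0,0,0.6,0,0],[0,0,0.7,0,0],[0,0,0.7,0,0],[0,0,0.5,0,0],[0,0,0.35,0,0],[0,0,0.2,0,0],[0,0,0.09,0,0],[0,0,0,0,0],[0,0,0,0,0]]'; cat > lev.py <<'E'
from h import *
d=grab('wrist');T=None
P=cloud(d);s=readout.observe();M=R.from_rotvec(s['ee_rot']).as_matrix();T=(P-np.array(s['position']))@M
x,y,z=T[...,0],T[...,1],-T[...,2]
m=(abs(y)<.0035)&(x>.048)&(x<.064)&(z>.03)&(z<.11)
q=np.c_[x[m],z[m]];q=q[q[:,1]<np.median(q[:,1])+.006];a=np.polyfit(q[:,0],q[:,1],1);print('tilt',np.degrees(np.arctan(a[0])).round(2),'z at .055',np.polyval(a,.055).round(4),m.sum(),'pos',np.array(s['position']),'F',np.array(s['force']),'grip',s['gripper_force'],s['width'])
E
python3 lev.py
```

```text
clock: 29.02
position: [0.5852, -0.1921, 0.0048]
ee_rot: [3.14, -0.1, 0.002]
force: [0.1, -0.7, -2.7]
width: 0.216
gripper_force: 60.0
tilt 23.41 z at .055 0.1087 747 pos [ 0.5851 -0.1921  0.0048] F [ 0.2495 -0.6351 -2.9334] grip 59.99644875526428 0.21385083607164912
```

The rings seem to have slid down to the collar, which is where they should be. Now I lower the grip force in steps so the rod sinks level into the forks.

```bash
sed -i 's/^m=.*/m=(abs(y)<.003)\&(x>.03)\&(x<.11)\&(z>.04)\&(z<.15)/; s/^q=.*/q=np.c_[x[m],z[m]];o=np.array([[k,np.median(q[abs(q[:,0]-k)<.002,1]) if (abs(q[:,0]-k)<.002).any() else np.nan] for k in np.arange(.04,.11,.005)]);print("profile",(1e3*o).round(0).tolist());a=np.polyfit(q[:,0],q[:,1],1)/; s/;print(.tilt.*m.sum/;print(m.sum/' lev.py; sed -i 's/^a=.*//' lev.py; tail -4 lev.py
python3 lev.py; python3 -m creep '[[0,0,0,0,0.1]]' 35 ; python3 lev.py; python3 -m creep '[[0,0,0,0,0.1]]' 25 ; python3 lev.py
```

```text
P=cloud(d);s=readout.observe();M=R.from_rotvec(s['ee_rot']).as_matrix();T=(P-np.array(s['position']))@M
x,y,z=T[...,0],T[...,1],-T[...,2]
m=(abs(y)<.003)&(x>.03)&(x<.11)&(z>.04)&(z<.15)
q=np.c_[x[m],z[m]];o=np.array([[k,np.median(q[abs(q[:,0]-k)<.002,1]) if (abs(q[:,0]-k)<.002).any() else np.nan] for k in np.arange(.04,.11,.005)]);print("profile",(1e3*o).round(0).tolist());a=np.polyfit(q[:,0],q[:,1],1)
profile [[40.0, 103.0], [45.0, 105.0], [50.0, 106.0], [55.0, 109.0], [60.0, 111.0], [65.0, 114.0], [70.0, 109.0], [75.0, 100.0], [80.0, 101.0], [85.0, 104.0], [90.0, 106.0], [95.0, 108.0], [100.0, 110.0], [105.0, nan], [110.0, nan]]
clock: 29.25
position: [0.5849, -0.192, 0.0045]
ee_rot: [3.14, -0.1, 0.001]
force: [-0.3, 0.1, -2.7]
width: 0.216
gripper_force: 35.0
profile [[40.0, 103.0], [45.0, 105.0], [50.0, 107.0], [55.0, 109.0], [60.0, 111.0], [65.0, 114.0], [70.0, 109.0], [75.0, 100.0], [80.0, 101.0], [85.0, 104.0], [90.0, 106.0], [95.0, 108.0], [100.0, 110.0], [105.0, nan], [110.0, nan]]
clock: 29.42
position: [0.5847, -0.192, 0.0043]
ee_rot: [3.14, -0.1, 0.0]
force: [0.4, -0.5, -2.8]
width: 0.219
gripper_force: 25.0
profile [[40.0, 103.0], [45.0, 105.0], [50.0, 107.0], [55.0, 109.0], [60.0, 112.0], [65.0, 114.0], [70.0, 109.0], [75.0, 99.0], [80.0, 101.0], [85.0, 104.0], [90.0, 106.0], [95.0, 108.0], [100.0, 110.0], [105.0, nan], [110.0, nan]]
```

```bash
sed -i 's/print(.profile.*tolist())/print("z at 85,95:",(1e3*o[[9,11],1]).round(1))/' lev.py
python3 -m creep '[[0,0,0,0,0.1]]' 20 >/dev/null; python3 lev.py; python3 -m creep '[[0,0,0,0,0.1]]' 17  >/dev/null; python3 lev.py;python3 -m creep '[[0,0,0,0,0.1]]' 15  >/dev/null; python3 lev.py;python3 -m creep '[[0,0,0,0,0.1]]' 13  >/dev/null; python3 lev.py
```

```text
z at 85,95: [103.7 108.3]
z at 85,95: [103.6 108.3]
z at 85,95: [103.6 108.3]
z at 85,95: [ 99.3 103.4]
```

It began to slip slowly at 13 N. I hold that force.

```bash
for i in 1; do python3 lev.py; done; python3 -m creep '[[0,0,0,0,0.1]]' 14 >/dev/null; python3 lev.py; python3 -m creep '[[0,0,0,0,0.1]]' 13.5 >/dev/null; python3 lev.py; python3 lev.py; python3 lev.py
```

```text
z at 85,95: [95.  98.6]
z at 85,95: [63.8 63.2]
z at 85,95: [62.8 62. ]
z at 85,95: [62.8 61.8]
z at 85,95: [62.7 61.9]
```

```bash
cat > lv2.py <<'E'
from h import *
d=grab('wrist');P=cloud(d);s=readout.observe();M=R.from_rotvec(s['ee_rot']).as_matrix();T=(P-np.array(s['position']))@M
x,y,z=T[...,0],T[...,1],-T[...,2]+s['position'][2]
m=(abs(y)<.003)&(z>.055)&(z<.13)
for k in np.arange(.03,.15,.006):
    c=z[m&(abs(x-k)<.002)]
    if len(c):print((k*1e3).round(),len(c),(np.median(c)*1e3).round(1),end=' | ')
print('pos',np.array(s['position']),'F',np.array(s['force']),np.array(s['ft_torque']),s['gripper_force'],s['width'])
E
python3 lv2.py
```

```text
30.0 545 123.6 | 36.0 55 67.2 | 42.0 131 76.2 | 48.0 125 66.8 | 54.0 99 84.0 | 60.0 180 84.2 | 66.0 181 83.9 | 72.0 185 83.7 | 78.0 203 84.0 | 84.0 94 83.1 | 90.0 150 66.3 | 96.0 152 66.1 | 102.0 167 65.9 | 108.0 181 65.8 | 114.0 184 65.5 | pos [ 0.5847 -0.192   0.0042] F [-0.7108 -0.1323 -1.3359] [0.0028 0.1009 0.0081] 13.499937951564789 0.21961257886339913
```

The rod lies nearly level, with the rings at the collar. The neck end is about 2 mm high, so I lower it gently, then let go.

```bash
python3 -m creep '[[0,0,0.02,0,0.1],[0,0,0.02,0,0.1],[0,0,0.01,0,0.1],[0,0,0,0,0.1]]' 5; python3 lv2.py; python3 -m creep '[[0,0,0,0,0.28],[0,0,0,0,0.36],[0,0,0,0,0.5],[0,0,0,0,0.6],[0,0,0,0,0.6],[0,0,0,0,0.6]]' 5; python3 lv2.py
```

```text
clock: 31.22
position: [0.5848, -0.1919, 0.0023]
ee_rot: [-3.14, 0.1, -0.0]
force: [-0.7, 0.7, 1.5]
width: 0.217
gripper_force: 5.0
30.0 544 121.9 | 36.0 54 65.8 | 42.0 142 74.9 | 48.0 126 65.8 | 54.0 115 82.8 | 60.0 179 83.0 | 66.0 187 83.0 | 72.0 194 82.7 | 78.0 202 83.1 | 84.0 93 82.3 | 90.0 156 65.6 | 96.0 165 65.6 | 102.0 178 65.5 | 108.0 186 65.5 | 114.0 189 65.6 | pos [ 0.5848 -0.1919  0.0023] F [-1.4499  0.5261  1.137 ] [ 0.1687  0.2209 -0.02  ] 5.000691935420036 0.21745214068908236
clock: 32.02
position: [0.5847, -0.192, 0.0022]
ee_rot: [3.14, -0.1, 0.0]
force: [-0.1, -0.0, 0.4]
width: 0.603
gripper_force: 0.0
30.0 541 121.6 | 36.0 54 65.7 | 42.0 140 74.7 | 48.0 128 65.4 | 54.0 112 82.9 | 60.0 178 83.0 | 66.0 185 83.0 | 72.0 195 82.7 | 78.0 197 83.1 | 84.0 92 82.1 | 90.0 152 65.4 | 96.0 165 65.6 | 102.0 170 65.4 | 108.0 182 65.4 | 114.0 183 65.5 | pos [ 0.5847 -0.192   0.0022] F [-1.1948 -0.8765  0.2257] [0.0317 0.009  0.0085] 0.0 0.6007894873495282
```

Level and released. I retreat upwards and check.

```bash
python3 -m creep '[[0,0,-0.2,0,0.6],[0,0,-0.4,0,0.6],[0,0,-0.7,0,0.6],[0,0,-0.9,0,0.6],[0,0,-0.9,0,0.6],[0,0,-0.9,0,0.6],[-0.5,0,-0.5,0,0.6],[0,0,0,0,0.6],[0,0,0,0,0.6]]'; python3 - <<'E'
from h import *
d=grab('wrist','w12.png');t=grab('scene','s12.png')
a=d['pixels'][0:240].astype(float)*1.3;b=cv2.resize(t['pixels'][150:310,140:430],(560,309),interpolation=2)*1.8
cv2.imwrite('pics/c12.png',np.clip(np.vstack([a,b]),0,255).astype(np.uint8))
E
```

```text
clock: 33.2
position: [0.5649, -0.1906, 0.1824]
ee_rot: [3.14, -0.1, 0.001]
force: [0.2, -0.3, -0.8]
width: 0.6
gripper_force: 0.0
```

View pics/c12.png

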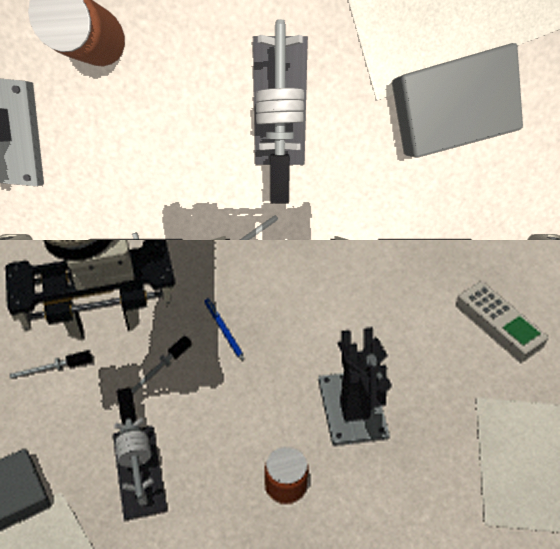

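The rod lies in both forks. The three rings are at the collar at (280,105), short of the far fork at (280,42). The stand and bystanders are where they were.

```bash
python3 -c "
from cell import sign_off
print(sign_off())"
```

```text
the job is handed in; nothing more can be done
None
```

The rod is back in both forks with all three rings hanging on it between the collar and the far fork, the gripper is open and clear of it, and the job was handed in at about 33 s (no verdict was returned).

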